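# Unstack the shoe-care kit into its white trays

## Task

The shoe-care things have been left in one stack. Take it apart from the top down, one thing at a time, and stand each upright and flat in the middle of the white tray made to its shape: the small brush, bristles down, lengthwise in the oblong tray, the polish tin in the small round one, the square glass jar in the square one with its sides parallel to the tray's, and the blue jar in the large round one. Set each one down gently, never letting it drop, and do not move the shoehorn or the small white bottle.

Things in the scene. Friction and masses are not known exactly. Their poses are not given: they have to be found in the camera images.
- brush: Top of the stack: small shoe brush lying bristles down; pale wooden block 62 x 24 mm (long along x) and 19 mm high over a black bristle pad 54 x 20 mm, 15 mm high, treated as rigid; 34 mm high in all, about 45 g. Origin: centre of its underside (bristle ends); z up, x along its length
- polish_tin: Second from the top: plain steel shoe-polish tin, closed, a round disc 40 mm in diameter and 26 mm high, about 60 g. Origin: underside centre; z up
- glass_jar: Third from the top: square clear glass jar holding brass tacks, 46 x 46 mm with flat sides from 0 to 45 mm high, then a round steel lid 42 mm in diameter up to 56 mm; closed, about 200 g. Origin: underside centre; z up, x and y square to its sides
- blue_jar: Bottom of the stack, standing on the table: round blue plastic jar 66 mm in diameter from 0 to 46 mm high, then a ribbed twist cap 60 mm in diameter up to 62 mm; closed, about 180 g. Origin: underside centre; z up
- oblong_tray: Oblong tray for the brush, inside 80 x 42 mm (long along x), outside 86 x 48 mm. White-painted slotted metal, fixed to the table, with a flat floor 4 mm thick and a 3 mm wide rim whose top is 9 mm above the table. Origin: underside centre, on the table; z up
- small_round_tray: Small round tray for the polish tin, inside 58 mm in diameter, outside 64 mm. White-painted slotted metal, fixed to the table, with a flat floor 4 mm thick and a 3 mm wide rim whose top is 9 mm above the table. Origin: underside centre, on the table; z up
- square_tray: Square tray for the glass jar, inside 64 x 64 mm, outside 70 x 70 mm, sides along its x and y. White-painted slotted metal, fixed to the table, with a flat floor 4 mm thick and a 3 mm wide rim whose top is 9 mm above the table. Origin: underside centre, on the table; z up
- large_round_tray: Large round tray for the blue jar, inside 84 mm in diameter, outside 90 mm. White-painted slotted metal, fixed to the table, with a flat floor 4 mm thick and a 3 mm wide rim whose top is 9 mm above the table. Origin: underside centre, on the table; z up
- shoehorn: Bystander, not to be moved: curved grey plastic shoehorn lying loose, 177 mm long (along x), up to 38 mm wide, about 15 mm high. Origin: centre, on the table
- care_bottle: Bystander, not to be moved: small white bottle with a black cap standing loose, 38 mm in diameter, 85 mm high. Origin: underside centre, on the table
Mind the look-alikes: they are no part of the job. Leave any brown, green or red look-alike of the square_tray alone.

How it is judged (in metres and radians):
On the way, in this order (a step that is already met when the one before it is completed fails the run):
1. the small brush stands in its tray, released (horizontal distance between brush and oblong_tray below 0.014 m and z of brush in the frame of oblong_tray between 0.001 and 0.0075 m and angle between brush's own z axis and vertical below 0.1 rad and angle between the x axis of brush and the x axis of oblong_tray, either way round below 0.35 rad and contact force between brush and the fingers below 0.1 N and linear speed of brush below 0.03 m/s and angular speed of brush below 0.3 rad/s), for 0.2 s.
2. the polish tin stands in its tray, released (horizontal distance between polish_tin and small_round_tray below 0.014 m and z of polish_tin in the frame of small_round_tray between 0.001 and 0.0075 m and angle between polish_tin's own z axis and vertical below 0.1 rad and contact force between polish_tin and the fingers below 0.1 N and linear speed of polish_tin below 0.03 m/s and angular speed of polish_tin below 0.3 rad/s), for 0.2 s.
3. the glass jar stands in its tray, released (horizontal distance between glass_jar and square_tray below 0.014 m and z of glass_jar in the frame of square_tray between 0.001 and 0.0075 m and angle between glass_jar's own z axis and vertical below 0.1 rad and (angle between the x axis of glass_jar and the x axis of square_tray, either way round below 0.35 rad or angle between the x axis of glass_jar and the y axis of square_tray, either way round below 0.35 rad) and contact force between glass_jar and the fingers below 0.1 N and linear speed of glass_jar below 0.03 m/s and angular speed of glass_jar below 0.3 rad/s), for 0.2 s.
4. the blue jar stands in its tray, released (horizontal distance between blue_jar and large_round_tray below 0.014 m and z of blue_jar in the frame of large_round_tray between 0.001 and 0.0075 m and angle between blue_jar's own z axis and vertical below 0.1 rad and contact force between blue_jar and the fingers below 0.1 N and linear speed of blue_jar below 0.03 m/s and angular speed of blue_jar below 0.3 rad/s), for 0.2 s.
At the end, for the whole second after the job is handed in: Brush, polish tin, glass jar and blue jar each rest flat on the floor of their own tray (height within about 3.5 mm, tilt under 0.1 rad), centred within 14 mm, brush lengthwise and glass jar square with the tray within 0.35 rad, all released and at rest (all of step 1 and all of step 2 and all of step 3 and all of step 4); the robot touches nothing.
It fails at once if one of the four things is let go and falls (free of the fingers at over 0.5 m/s, a drop of more than about 13 mm) ((contact force between brush and the fingers below 0.1 N and linear speed of brush above 0.5 m/s) or (contact force between polish_tin and the fingers below 0.1 N and linear speed of polish_tin above 0.5 m/s) or (contact force between glass_jar and the fingers below 0.1 N and linear speed of glass_jar above 0.5 m/s) or (contact force between blue_jar and the fingers below 0.1 N and linear speed of blue_jar above 0.5 m/s)).
It fails at once if the glass jar is banged or pressed hard onto its tray (over 60 N) (contact force between glass_jar and square_tray above 60 N).
It fails at once if the shoehorn is moved by more than 20 mm (distance of shoehorn from where it was at the start of the episode above 0.02 m).
It fails at once if the white bottle is moved by more than 20 mm (distance of care_bottle from where it was at the start of the episode above 0.02 m).
It also fails if it takes over 120 s, if anything falls off the work surface, if the arm or the gripper's body presses on something with over 40 N, if the wrist force passes 120 N, or if a joint passes its speed limit or range.

## Robot

A 6-joint arm with a two-finger parallel gripper is mounted at the origin on the work surface. World frame = base frame: x ahead of the robot, y to its left, z up, the work surface at z = 0. Lengths are in mm, angles in rad, forces in N, time in s.
With the tool pointing down it reaches from about 275 to 975 mm from the base axis. Payload 8.4 kg.
Tool frame: the origin (TCP) lies between the finger pads; the fingertips stand 11 mm ahead of it and the grasp point (between the pads) lies 8 mm behind it; z points along the fingers, y is the line along which they close (so a half turn about z gives the same grasp; the last joint's range is limited). The gripper opens to 92 mm and grips with 3 to 60 N. Pads are 20 mm wide; open, the fingers measure 128 mm over their backs; the gripper's body (75 mm by 189 mm) begins 69 mm behind the grasp point.
Start: joints at [1.111, 0.353, 1.633, -0, 1.155, -0.002], TCP at [276.234, 560.645, 225.583] pointing down, gripper open.
Joint ranges: [-2.63, 2.63], [-0.92, 2.1], [0.06, 2.66], [-1.3, 4.44], [0, 2.69], [-3.02, 3.02]. Speed limits (rad/s): [2.22, 2.22, 2.79, 3.14, 3.14, 3.14].

## Interface

Orientations are given as a 3x3 rotation matrix whose columns are the frame's x, y, z axes.
In Python, from plant import arm gives the robot as it stands. The module is installed in compiled form; this text tells all that it offers.
- The arm moves only by the tool drive_tool, never from a script. Its argument "series" is a list of rows, each an object with "travel": the shift along the tool's x, y, z in cm, a list of three; "twist": the turn, a rotation vector about the tool's x, y, z in degrees, a list of three; "grip": the finger opening in cm, from 0 to 9.19. A call has 1 to 20 rows; each row shifts and turns the commanded pose from where the row before left it, along the tool's axes as they then stand; what a row does not reach is not made up. A row lasts 1/8 s, in which the tool goes at most 62.5 mm and 10.7 degrees, less where a joint would pass 70% of its speed; a pose out of reach is approached as far as the arm can. A call with a gripper value outside its range is refused whole. The fingers move at their own pace and stop on an object; "newtons" is the grip in N (left out, the last holds). Time passes only in rows, so rows that do not move let the fingers close. It gives the time, the measured TCP pose, the force, the opening and the grip force at its end, in the units of the state.
- arm.get_obs(): the state, without advancing time (a new reading comes with each control period).
- arm.capture(name): name is "side" or "top"; returns a dict with "frame" (400x640x3 uint8, red, green, blue), "depth" (400x640 float32, mm along the optical axis (not along the pixel's ray), 0 where there is no reading), "camera_matrix" (3x3 intrinsics, pixels), "k1" (the pictures are not rectified: a ray, as slopes to the right and down, at radius r is drawn at 1 + k1 r^2 times it, then the intrinsics apply), "eye" and "attitude" of the camera in the world. Camera axes: x right, y down, z forward; pixel columns grow to the right and rows downward; lengths in mm; the calibration is good to about 2 mm. A picture is of the moment at which its call begins.
- arm.hand_in(): hands the job in; it is judged then, once.
The state is a dict: "time_s": time; "joints": joint angles; "joint_vel": joint speeds; "effort": joint torques, N m; "ee_pos": TCP position; "tcp_rot": TCP orientation; "ft_force": force on the tool from outside, world axes, zero at the start; "ft_torque": the same for the moment, N m; "gripper_width": opening from 0.0 (shut) to 1.0 (fully open); "gripper_force": force on a finger pad.
Only numpy, scipy, OpenCV 4.12 (cv2) and the standard library are available. Lean on these libraries where they do the work, as an engineer would, in place of code of your own. Each camera call takes 0.05 s, during which the arm holds its last target. There are 200 camera calls.

## Working session

There is one attempt and no reset: what is moved stays moved. The work goes in short steps, Python scripts to look and compute and a tool call to move; the robot and the scene stay as the last step left them, time stands still between calls to the robot, and variables do not carry over. Pictures are saved under pics/ and viewed, at most 14 in all, crops included, and the job is handed in when it is done.

Besides the shell and the picture viewer there is one more tool, called after "Request:" in YAML: its name, and indented under it one key for each argument. drive_tool: Moves the arm, as the interface text tells. Its arguments: {"type":"object","properties":{"series":{"type":"array","items":{"type":"object","properties":{"travel":{"type":"array","items":{"type":"number"}},"twist":{"type":"array","items":{"type":"number"}},"grip":{"type":"number"}}}},"newtons":{"type":"number"}},"required":["series"]}

```bash
mkdir -p pics
cat > h.py <<'E'
import numpy as np, cv2
from plant import arm
def cap(n):
    c=arm.capture(n); np.savez(f'{n}.npz',**{k:np.asarray(v) for k,v in c.items()}); return c
def load(n): return dict(np.load(f'{n}.npz'))
def rays(c,uv):
    uv=np.atleast_2d(np.float64(uv)); K=c['camera_matrix']
    d=(uv-[K[0,2],K[1,2]])/[K[0,0],K[1,1]]; s=d.copy()
    for _ in range(20): s=d/(1+float(c['k1'])*(s**2).sum(1,keepdims=True))
    return np.c_[s,np.ones(len(s))]
def plane(c,uv,z):
    r=rays(c,uv)@np.asarray(c['attitude']).T; e=np.asarray(c['eye']).ravel()
    return e+r*((z-e[2])/r[:,2])[:,None]
def cloud(c):
    v,u=np.mgrid[0:400,0:640]; uv=np.c_[u.ravel(),v.ravel()]
    p=rays(c,uv)*c['depth'].reshape(-1,1)
    return (p@np.asarray(c['attitude']).T+np.asarray(c['eye']).ravel()).reshape(400,640,3)
E
python3 - <<'E'
from h import *
for n in('top','side'):
    c=cap(n); cv2.imwrite(f'pics/{n}0.png',c['frame'][:,:,::-1]); print(n,c['camera_matrix'],c['k1'],c['eye'],c['attitude'])
print(arm.get_obs())
E
```

```text
top [[451.02474952   0.         316.34034147]
 [  0.         451.02474952 198.75793501]
 [  0.           0.           1.        ]] -0.09819494548901989 [ 296.97478619  -64.34785239 1061.90487353] [[ 0.02494464 -0.98093557  0.19272563]
 [-0.99944815 -0.02870097 -0.01672287]
 [ 0.02193547 -0.19220213 -0.98111018]]
side [[368.01297735   0.         321.12474005]
 [  0.         368.01297735 197.25401044]
 [  0.           0.           1.        ]] 0.003546331640493319 [ 332.0948052  -585.08035487  636.61912547] [[ 0.96047505 -0.17628916  0.21542936]
 [-0.27782097 -0.65548621  0.70224877]
 [ 0.01741213 -0.73434322 -0.67855498]]
{'time_s': 0.1, 'joints': array([ 1.11059566e+00,  3.53578941e-01,  1.63405563e+00,  7.56952101e-06,
        1.15522065e+00, -2.44271223e-03]), 'joint_vel': array([ 0.0013231 , -0.00240574, -0.00107132, -0.00043268, -0.00010537,
        0.00118841]), 'effort': array([ 6.11843898e-04, -5.94915819e+01, -3.34923899e+01,  6.99467934e-02,
        1.84820878e-02, -2.41045439e-05]), 'ee_pos': array([276.0379488 , 560.24921521, 224.94050442]), 'tcp_rot': array([[-8.97044242e-01,  4.41940389e-01, -5.66944528e-04],
       [ 4.41940752e-01,  8.97043532e-01, -1.12813517e-03],
       [ 1.00054264e-05, -1.26254305e-03, -9.99999203e-01]]), 'ft_force': array([ 0.38356285, -1.02077667,  0.39356927]), 'ft_torque': array([-0.01932415, -0.02158672,  0.02861011]), 'gripper_force': 0.0, 'gripper_width': 1.0020600666339277}
```

View pics/top0.png

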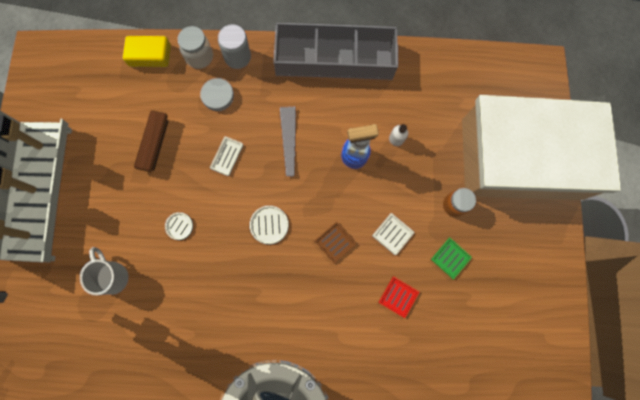

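View pics/side0.png

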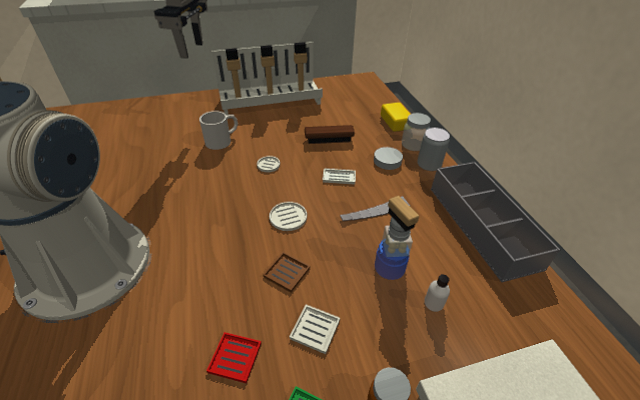

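The four square-tray candidates in the top view are brown (337,243), white (394,234), green (452,259) and red (400,297). Only the white one fits "white tray". The others are the look-alikes. The stack is at (357,145), the oblong tray at (227,156), the small round tray at (179,226) and the large round tray at (269,225). The bottle is at (399,134) and the shoehorn at (289,142).

Run:
```python
from h import *
c=load('top'); f=c['frame']; P=cloud(c); S=load('side'); Q=cloud(S)
hsv=cv2.cvtColor(f,cv2.COLOR_RGB2HSV)
m=((hsv[...,1]<60)&(hsv[...,2]>140)).astype(np.uint8)
m=cv2.morphologyEx(m,cv2.MORPH_CLOSE,np.ones((5,5)))
n,l,st,ce=cv2.connectedComponentsWithStats(m)
for name,(u,v) in dict(oblong=(227,156),small=(179,226),square=(394,234),large=(269,225)).items():
    k=l[v-8:v+8,u-8:u+8]; k=np.bincount(k[k>0]).argmax()
    cs=max(cv2.findContours((l==k).astype(np.uint8),cv2.RETR_EXTERNAL,cv2.CHAIN_APPROX_NONE)[0],key=cv2.contourArea)
    p=plane(c,cs[:,0,:],8)[:,:2].astype(np.float32)
    (x,y),(w,h),a=cv2.minAreaRect(p); e=cv2.fitEllipse(p)
    print(name,'rect',np.round([x,y,w,h,a],1),'ell',np.round([*e[0],*e[1]],1))
# stack
for nm,A in(('top',P),('side',Q)):
    near=(abs(A[...,0]-430)<150)&(abs(A[...,1]+150)<120)&(A[...,2]>50)
    p=A[near]; print(nm,len(p))
    for lo,hi in((168,195),(146,165),(136,146),(122,134),(108,122),(66,100),(56,66)):
        q=p[(p[:,2]>lo)&(p[:,2]<hi)]
        if len(q)>15:
            r=cv2.minAreaRect(q[:,:2].astype(np.float32)); print(lo,hi,len(q),np.round([*r[0],*r[1],r[2]],1),np.round(np.median(q,0),1))
a=cv2.resize(f[85:175,330:420],None,fx=4,fy=4,interpolation=2); b=cv2.resize(S['frame'][190:290,350:450],(360,360),interpolation=2)
b2=np.hstack([a,b]); t=cv2.resize(f[200:320,310:480],(510,360)); 
cv2.imwrite('pics/crop.png',np.vstack([b2[:,:,::-1],np.pad(cv2.resize(t,(340,240)),((0,0),(0,380),(0,0)))[:,:,::-1]]))
```

```text
oblong rect [603.7 139.   49.4  87.   69.1] ell [604.  139.1  53.8 102.8]
small rect [429.2 240.6  61.9  62.8   1.9] ell [429.7 241.3  62.1  62.6]
square rect [ 424.9 -265.8   71.    71.2   50.9] ell [ 425.2 -265.3   80.8   82. ]
large rect [439.3  27.6  87.8  89.7   1.7] ell [439.   28.   87.8  88.9]
top 988
side 0
```

View pics/crop.png

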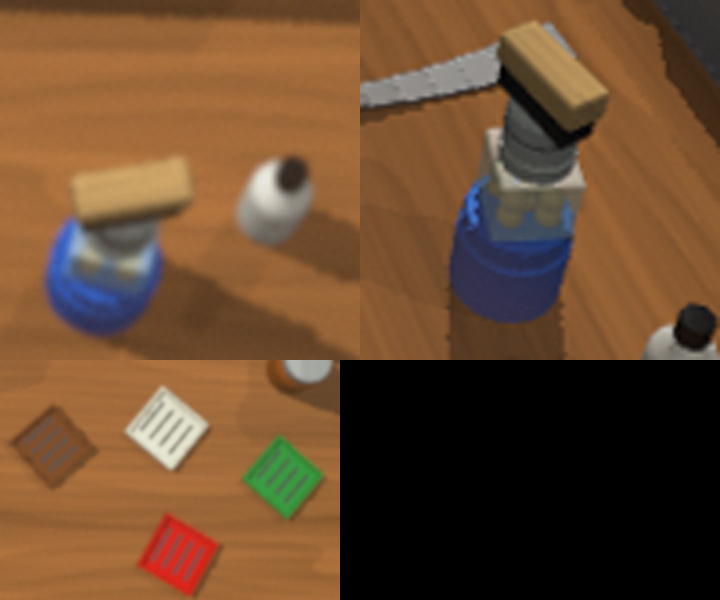

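The crop confirms the white square tray, with crop centre (167,428) corresponding to (394,234) in full view. It also shows brush over tin over glass jar over blue jar, and the bottle to the right. My search window for the stack was in the wrong place, so I'll redo it with rays.

Run:
```python
from h import *
for nm in('top','side'):
    c=load(nm); A=cloud(c); f=c['frame']; hsv=cv2.cvtColor(f,cv2.COLOR_RGB2HSV).astype(int)
    u,v=(362,132) if nm=='top' else (403,211)
    print(nm,A[v,u],plane(c,[(u,v)],178),hsv[v,u])
    near=np.hypot(A[...,0]-A[v,u,0],A[...,1]-A[v,u,1])<65
    p=A[near]
    for lo,hi in((168,195),(146,165),(138,143),(120,134),(108,118),(66,100),(50,64),(5,40)):
        q=p[(p[:,2]>lo)&(p[:,2]<hi)]
        if len(q)>15:
            r=cv2.minAreaRect(q[:,:2].astype(np.float32)); print(lo,hi,len(q),np.round([*r[0],*r[1],r[2]],1),np.round(np.median(q,0),1))
    # brush top mask by color
    y,x=np.mgrid[0:400,0:640]
    H=hsv
    m=((abs(x-u)<25)&(abs(y-v)<25)&(A[...,2]>172)).astype(np.uint8)
    cs=cv2.findContours(m,0,1)[0]
    if cs:
        k=max(cs,key=cv2.contourArea)[:,0]; r=cv2.minAreaRect(plane(c,k,178)[:,:2].astype(np.float32)); print('brush top',np.round([*r[0],*r[1],r[2]],1),'pix',k.min(0),k.max(0))
    # bottle, shoehorn
```

```text
top [ 614.18993193 -170.38888737  177.62522751] [[ 614.05549085 -170.3439454   178.        ]] [ 17 129 204]
168 195 351 [ 615.2 -172.6   23.7   62.2   11.1] [ 613.5 -171.6  178.8]
146 165 60 [ 604.6 -173.4   12.9   61.     3.1] [ 605.  -172.6  151.8]
120 134 34 [ 604.6 -175.1   13.2   38.3   10.4] [ 600.9 -170.3  123.8]
108 118 59 [ 610.6 -171.5   45.    30.4   78.2] [ 599.9 -170.   109.9]
66 100 100 [ 602.9 -162.5   54.5   25.3   46.9] [ 596.1 -165.5   81.3]
50 64 112 [ 608.  -169.5   61.1   44.7   70.4] [ 594.3 -161.4   61.1]
5 40 148 [ 605.4 -168.9  124.8  109.2   73.1] [ 590.6 -160.4   16.1]
brush top [ 615.  -172.2   25.3   62.2   11.8] pix [348 125] [378 139]
side [ 608.25226853 -182.45820489  177.69603949] [[ 608.06935996 -182.72487535  178.        ]] [ 18 128 175]
168 195 419 [ 613.5 -174.    24.1   61.8   11. ] [ 611.4 -177.8  176.9]
146 165 185 [ 605.7 -177.7   21.8   64.    31.3] [ 606.5 -183.7  154.1]
138 143 45 [ 602.3 -177.5    9.2   31.8   15.8] [ 601.4 -181.4  141.5]
120 134 103 [ 610.2 -182.2   17.8   39.7   57.2] [ 605.3 -187.2  127. ]
108 118 103 [ 609.8 -182.    22.5   41.2   53.5] [ 604.9 -188.7  114.4]
66 100 337 [ 603.3 -183.1   31.    61.3   35.8] [ 603.2 -193.8   83.3]
50 64 228 [ 603.8 -182.3   34.9   60.8   41.1] [ 596.4 -193.2   60.1]
5 40 329 [ 604.8 -188.3   32.3   65.4   57.2] [ 596.4 -199.4   22.6]
brush top [ 611.6 -176.9   25.8   64.4   11.7] pix [389 196] [418 222]
```

```bash
cat >> h.py <<'E'
def plan(x,y,z,yaw):
    "yaw = wanted angle of tool y in world, deg; prints tool-frame travel (cm) before the turn and the twist"
    o=arm.get_obs(); R=o['tcp_rot']; p=o['ee_pos']
    a=np.degrees(np.arctan2(R[1,1],R[0,1])); t=-(yaw-a); t=(t+90)%180-90
    print('t',o['time_s'],'at',p.round(1),'yaw',round(a,1),'travel cm',((R.T@(np.array([x,y,z])-p))/10).round(2),'twist',round(t,1),'tilt x,y',R[:2,2].round(4),'j6',o['joints'][5].round(2),'w',round(o['gripper_width']*92,1),'F',o['ft_force'].round(1),round(o['gripper_force'],1))
E
python3 - <<'E'
from h import *
plan(614,-173,230,11.3)
c=load('top'); print('bottle cap',plane(c,[(403,128)],85),'horn',plane(c,[(289,108),(291,177)],8),'can',plane(c,[(464,195)],90))
E
```

```text
t 0.1 at [276.  560.2 224.9] yaw 63.8 travel cm [-62.72 -50.84  -0.44] twist 52.5 tilt x,y [-0.0006 -0.0011] j6 -0.0 w 92.2 F [ 0.4 -1.   0.4] 0.0
bottle cap [[ 660.66959928 -276.3470755    85.        ]] horn [[731.96656516  -8.58229654   8.        ]
 [555.47294515 -20.10889628   8.        ]] can [[ 506.14751494 -411.47827745   90.        ]]
```

Request:
drive_tool:
  series:
    - {"travel":[-4.48,-3.63,0],"twist":[0,0,0],"grip":5}
    - {"travel":[-4.48,-3.63,0],"twist":[0,0,0],"grip":5}
    - {"travel":[-4.48,-3.63,0],"twist":[0,0,0],"grip":5}
    - {"travel":[-4.48,-3.63,0],"twist":[0,0,0],"grip":5}
    - {"travel":[-4.48,-3.63,0],"twist":[0,0,0],"grip":5}
    - {"travel":[-4.48,-3.63,0],"twist":[0,0,0],"grip":5}
    - {"travel":[-4.48,-3.63,0],"twist":[0,0,0],"grip":5}
    - {"travel":[-4.48,-3.63,0],"twist":[0,0,0],"grip":5}
    - {"travel":[-4.48,-3.63,0],"twist":[0,0,0],"grip":5}
    - {"travel":[-4.48,-3.63,0],"twist":[0,0,0],"grip":5}
    - {"travel":[-4.48,-3.63,0],"twist":[0,0,0],"grip":5}
    - {"travel":[-4.48,-3.63,0],"twist":[0,0,0],"grip":5}
    - {"travel":[-4.48,-3.63,0],"twist":[0,0,0],"grip":5}
    - {"travel":[-4.48,-3.63,0],"twist":[0,0,0],"grip":5}
    - {"travel":[0,0,0],"twist":[0,0,10.5],"grip":5}
    - {"travel":[0,0,0],"twist":[0,0,10.5],"grip":5}
    - {"travel":[0,0,0],"twist":[0,0,10.5],"grip":5}
    - {"travel":[0,0,0],"twist":[0,0,10.5],"grip":5}
    - {"travel":[0,0,0],"twist":[0,0,10.5],"grip":5}
    - {"travel":[0,0,0],"twist":[0,0,0],"grip":5}

```text
time_s: 2.6
ee_pos: [614.0, -172.4, 225.2]
tcp_rot: [[-0.197, 0.98, -0.001], [0.98, 0.197, 0.0], [0.0, -0.001, -1.0]]
ft_force: [0.3, 0.4, 0.2]
gripper_width: 0.546
gripper_force: 0.0
```

Request:
drive_tool:
  series:
    - {"travel":[0,0,2],"twist":[0,0,0],"grip":5}
    - {"travel":[0,0,2],"twist":[0,0,0],"grip":5}
    - {"travel":[0,0,1.5],"twist":[0,0,0],"grip":4}
    - {"travel":[0,0,0.6],"twist":[0,0,0],"grip":3.6}
    - {"travel":[0,0,0],"twist":[0,0,0],"grip":3.2}
    - {"travel":[0,0,0],"twist":[0,0,0],"grip":2.9}
    - {"travel":[0,0,0],"twist":[0,0,0],"grip":2.6}
    - {"travel":[0,0,0],"twist":[0,0,0],"grip":2.3}
    - {"travel":[0,0,0],"twist":[0,0,0],"grip":1.8}
    - {"travel":[0,0,0],"twist":[0,0,0],"grip":1.8}
  newtons: 12

```text
time_s: 3.85
ee_pos: [614.5, -172.5, 165.1]
tcp_rot: [[-0.195, 0.981, 0.001], [0.981, 0.195, -0.0], [-0.0, 0.001, -1.0]]
ft_force: [-0.7, -1.0, 5.5]
gripper_width: 0.262
gripper_force: 12.0
```

Run:
```python
from h import *
plan(604,139,230,69.1)
c=cap('side'); cv2.imwrite('pics/s1.png',cv2.resize(c['frame'][130:310,300:480],None,fx=3,fy=3)[:,:,::-1])
```

```text
t 3.85 at [ 614.5 -172.5  165.1] yaw 11.3 travel cm [30.75  5.07 -6.49] twist -57.8 tilt x,y [ 0.0006 -0.0002] j6 -0.47 w 24.1 F [-0.7 -1.   5.5] 12.0
```

View pics/s1.png

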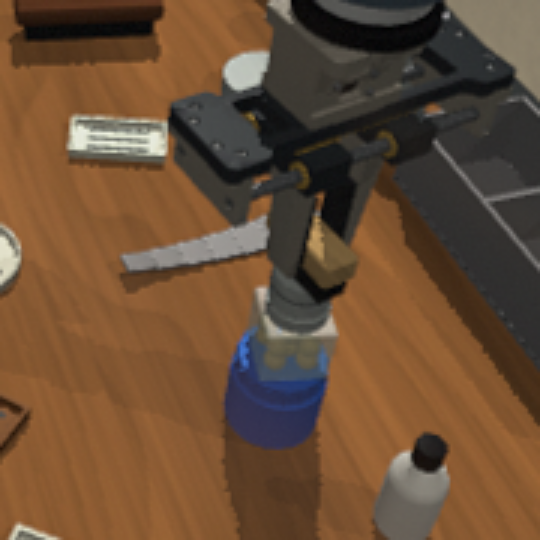

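The fingers hold the wooden block (crop at 320,250), and the width is 24 mm. The tin, glass jar and blue jar are undisturbed. Next I lift and carry.

Request:
drive_tool:
  series:
    - {"travel":[0,0,-0.5],"twist":[0,0,0],"grip":1.8}
    - {"travel":[0,0,-1.5],"twist":[0,0,0],"grip":1.8}
    - {"travel":[0,0,-2.5],"twist":[0,0,0],"grip":1.8}
    - {"travel":[0,0,-2],"twist":[0,0,0],"grip":1.8}
    - {"travel":[1,0.16,0],"twist":[0,0,0],"grip":1.8}
    - {"travel":[2,0.33,0],"twist":[0,0,0],"grip":1.8}
    - {"travel":[3,0.5,0],"twist":[0,0,0],"grip":1.8}
    - {"travel":[3,0.5,0],"twist":[0,0,0],"grip":1.8}
    - {"travel":[3,0.5,0],"twist":[0,0,0],"grip":1.8}
    - {"travel":[3,0.5,0],"twist":[0,0,0],"grip":1.8}
    - {"travel":[3,0.5,0],"twist":[0,0,0],"grip":1.8}
    - {"travel":[3,0.5,0],"twist":[0,0,0],"grip":1.8}
    - {"travel":[3,0.5,0],"twist":[0,0,0],"grip":1.8}
    - {"travel":[3,0.5,0],"twist":[0,0,0],"grip":1.8}
    - {"travel":[2,0.33,0],"twist":[0,0,0],"grip":1.8}
    - {"travel":[1.75,0.25,0],"twist":[0,0,0],"grip":1.8}
    - {"travel":[0,0,0],"twist":[0,0,0],"grip":1.8}

```text
time_s: 6.02
ee_pos: [603.6, 140.1, 229.3]
tcp_rot: [[-0.197, 0.98, -0.0], [0.98, 0.197, -0.0], [-0.0, -0.0, -1.0]]
ft_force: [-0.3, 0.2, -0.5]
gripper_width: 0.258
gripper_force: 12.0
```

Request:
drive_tool:
  series:
    - {"travel":[0,0,1],"twist":[0,0,-8],"grip":1.8}
    - {"travel":[0,0,2],"twist":[0,0,-8],"grip":1.8}
    - {"travel":[0,0,2],"twist":[0,0,-8],"grip":1.8}
    - {"travel":[0,0,2],"twist":[0,0,-8],"grip":1.8}
    - {"travel":[0,0,2],"twist":[0,0,-8],"grip":1.8}
    - {"travel":[0,0,2],"twist":[0,0,-8],"grip":1.8}
    - {"travel":[0,0,2],"twist":[0,0,-8],"grip":1.8}
    - {"travel":[0,0,2],"twist":[0,0,-1.8],"grip":1.8}
    - {"travel":[0,0,1],"twist":[0,0,0],"grip":1.8}
    - {"travel":[0,0,0],"twist":[0,0,0],"grip":1.8}
    - {"travel":[0,0,0],"twist":[0,0,0],"grip":1.8}

```text
time_s: 7.4
ee_pos: [604.4, 139.1, 70.2]
tcp_rot: [[-0.934, 0.358, 0.001], [0.358, 0.934, 0.0], [-0.001, 0.0, -1.0]]
ft_force: [1.0, 0.3, 0.6]
gripper_width: 0.257
gripper_force: 12.0
```

Run:
```python
from h import *
plan(604,139,25,69.1)
c=cap('side'); cv2.imwrite('pics/s2.png',cv2.resize(c['frame'][80:230,250:430],None,fx=4,fy=4)[:,:,::-1])
```

```text
t 7.4 at [604.4 139.1  70.2] yaw 69.0 travel cm [ 0.04 -0.02  4.52] twist -0.1 tilt x,y [0.0009 0.0002] j6 -0.98 w 23.7 F [1.  0.3 0.6] 12.0
```

View pics/s2.png

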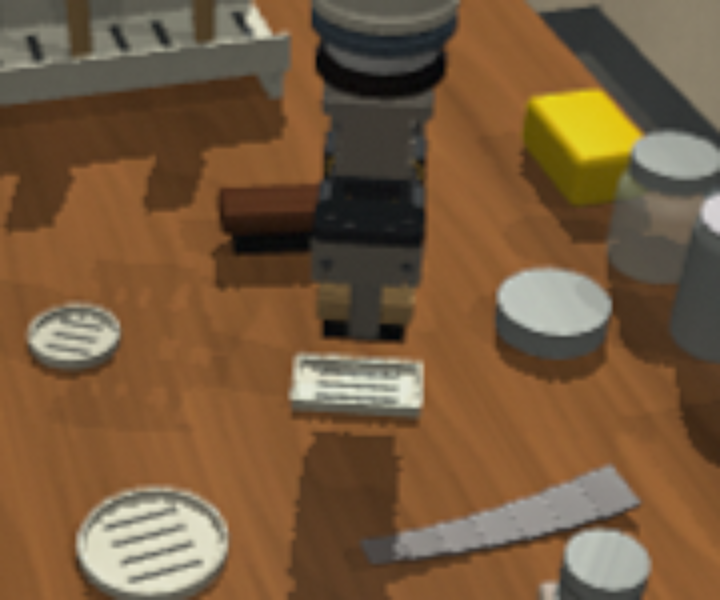

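The brush is level and in line over the oblong tray (crop 365,310 over 358,385). Now I lower it gently.

Request:
drive_tool:
  series:
    - {"travel":[0,0,1.5],"twist":[0,0,0],"grip":1.8}
    - {"travel":[0,0,1.5],"twist":[0,0,0],"grip":1.8}
    - {"travel":[0,0,0.8],"twist":[0,0,0],"grip":1.8}
    - {"travel":[0,0,0.3],"twist":[0,0,0],"grip":1.8}
    - {"travel":[0,0,0.2],"twist":[0,0,0],"grip":1.8}
    - {"travel":[0,0,0.1],"twist":[0,0,0],"grip":1.8}
    - {"travel":[0,0,0],"twist":[0,0,0],"grip":1.8}

```text
time_s: 8.32
ee_pos: [604.0, 139.1, 25.8]
tcp_rot: [[-0.934, 0.357, 0.0], [0.357, 0.934, 0.0], [-0.0, 0.0, -1.0]]
ft_force: [0.1, -0.4, -0.9]
gripper_width: 0.257
gripper_force: 12.0
```

Request:
drive_tool:
  series:
    - {"travel":[0,0,0.07],"twist":[0,0,0],"grip":1.8}
    - {"travel":[0,0,0.05],"twist":[0,0,0],"grip":1.8}
    - {"travel":[0,0,0],"twist":[0,0,0],"grip":1.8}

```text
time_s: 8.7
ee_pos: [604.1, 139.1, 25.2]
tcp_rot: [[-0.934, 0.357, 0.001], [0.357, 0.934, 0.0], [-0.001, 0.0, -1.0]]
ft_force: [-2.0, -0.9, 5.1]
gripper_width: 0.259
gripper_force: 12.0
```

Contact at 5 N, so I release and retreat.

Request:
drive_tool:
  series:
    - {"travel":[0,0,0],"twist":[0,0,0],"grip":2.5}
    - {"travel":[0,0,0],"twist":[0,0,0],"grip":3}
    - {"travel":[0,0,0],"twist":[0,0,0],"grip":3.6}
    - {"travel":[0,0,0],"twist":[0,0,0],"grip":3.8}
    - {"travel":[0,0,-0.5],"twist":[0,0,0],"grip":3.8}
    - {"travel":[0,0,-2],"twist":[0,0,0],"grip":5.5}
    - {"travel":[0,0,-4],"twist":[0,0,0],"grip":6}
    - {"travel":[0,0,-5],"twist":[0,0,0],"grip":6}
    - {"travel":[0,0,-5],"twist":[0,0,0],"grip":6}
    - {"travel":[0,0,-3],"twist":[0,0,0],"grip":6}
    - {"travel":[0,0,0],"twist":[0,0,0],"grip":6}

```text
time_s: 10.07
ee_pos: [605.5, 139.4, 223.7]
tcp_rot: [[-0.934, 0.357, 0.006], [0.357, 0.934, 0.001], [-0.005, 0.004, -1.0]]
ft_force: [-0.1, -0.1, -0.8]
gripper_width: 0.653
gripper_force: 0.0
```

Run:
```python
from h import *
plan(604,-171,220,11)
r=[]
for nm in('top','side'):
    c=cap(nm); A=cloud(c); 
    for nmx,(x,y) in dict(stack=(606,-174),brush=(604,139)).items():
        q=A[(np.hypot(A[...,0]-x,A[...,1]-y)<45)]
        for lo,hi in((30,45),(139,150),(122,137),(113,123),(70,100),(57,67),(10,40)):
            if (nmx=='brush')!=(lo==30):continue
            p=q[(q[:,2]>lo)&(q[:,2]<hi)].astype(np.float32)
            if len(p)>12:
                b=cv2.minAreaRect(p[:,:2]); (cx,cy),rr=cv2.minEnclosingCircle(p[:,:2])
                print(nm,nmx,lo,len(p),np.round([*b[0],*b[1],b[2]],1),'circ',np.round([cx,cy,rr],1),np.median(p,0).round(1))
c=load('side');t=load('top')
a=cv2.resize(c['frame'][195:295,345:445],(400,400),interpolation=2); b=cv2.resize(t['frame'][90:190,310:410],(400,400),interpolation=2)
cv2.imwrite('pics/s3.png',np.hstack([a,b])[:,:,::-1])
```

```text
t 10.075 at [605.5 139.4 223.7] yaw 69.1 travel cm [-10.95 -29.05   0.32] twist 58.1 tilt x,y [0.0063 0.0014] j6 -0.98 w 60.1 F [-0.1 -0.1 -0.8] 0.0Traceback (most recent call last):
  File "<stdin>", line 12, in <module>
cv2.error: OpenCV(4.12.0) /io/opencv/modules/imgproc/src/convhull.cpp:143: error: (-215:Assertion failed) total >= 0 && (depth == CV_32F || depth == CV_32S) in function 'convexHull'
```

```bash
cat > look.py <<'E'
import sys
from h import *
fresh=sys.argv[1]; sx,sy,bands=eval(sys.argv[2])
for nm in('top','side'):
    c=cap(nm); A=cloud(c)
    q=A[np.hypot(A[...,0]-sx,A[...,1]-sy)<48]
    for lo,hi in bands:
        p=np.ascontiguousarray(q[(q[:,2]>lo)&(q[:,2]<hi)],dtype=np.float32)
        if len(p)>12:
            xy=np.ascontiguousarray(p[:,:2]); b=cv2.minAreaRect(xy); (cx,cy),rr=cv2.minEnclosingCircle(xy)
            print(nm,lo,len(p),np.round([*b[0],*b[1],b[2]],1),'circ',np.round([cx,cy,rr],1),np.median(p,0).round(1))
c=load('side');t=load('top')
def crop(c):
    p=np.array([sx,sy,60.])-np.asarray(c['eye']).ravel(); q=np.asarray(c['attitude']).T@p; K=c['camera_matrix']
    u,v=(K@(q/q[2]))[:2].astype(int); u=min(max(u,50),590); v=min(max(v,50),350)
    print('crop from',u-50,v-50); return cv2.resize(c['frame'][v-50:v+50,u-50:u+50],(400,400),interpolation=2)
cv2.imwrite(f'pics/{fresh}.png',np.hstack([crop(c),crop(t)])[:,:,::-1])
E
python3 look.py s3 "606,-174,[(139,150),(122,137),(113,121),(70,100),(57,67),(10,40)]"; python3 look.py b3 "604,139,[(30,45)]"
```

```text
top 139 262 [ 617.3 -171.9   39.4   37.    81.9] circ [ 618.  -171.8   19.9] [ 617.  -172.   145.2]
top 122 44 [ 607.4 -169.3   39.1   18.5   75.2] circ [ 615.9 -171.6   19.5] [ 601.2 -165.7  130.7]
top 113 32 [ 605.5 -173.4   17.8   39.7    1.6] circ [ 612.4 -173.2   19.9] [ 602.3 -175.4  118.4]
top 70 87 [ 605.  -161.8   56.8   27.9   42.3] circ [ 614.  -171.7   28.4] [ 596.3 -166.7   84.9]
top 57 121 [ 608.2 -170.5   59.5   44.4   70.8] circ [ 615.6 -172.8   30.9] [ 597.5 -165.9   62.9]
top 10 94 [ 596.9 -165.7   63.1   24.4   70.9] circ [ 608.5 -169.7   31.5] [ 588.2 -163.1   25.9]
side 139 281 [ 615.9 -173.    38.2   38.5   86.3] circ [ 616.2 -173.2   20.3] [ 615.1 -174.1  143.4]
side 122 118 [ 609.8 -182.6   17.6   39.5   56.8] circ [ 614.6 -175.3   19.7] [ 605.7 -187.9  130.3]
side 113 80 [ 610.5 -182.5   21.3   40.5   56.9] circ [ 615.7 -174.6   20.3] [ 606.3 -187.9  117.1]
side 70 298 [ 603.6 -183.2   31.6   61.4   36.6] circ [ 615.  -174.8   30.8] [ 603.3 -193.6   85. ]
side 57 184 [ 602.7 -182.5   31.2   60.    35.2] circ [ 612.8 -175.5   30.1] [ 597.4 -193.1   61.3]
side 10 288 [ 604.5 -189.2   30.7   65.2   58.1] circ [ 612.5 -176.3   32.6] [ 597.8 -199.8   25.6]
crop from 340 199
crop from 307 102
top 30 262 [606.2 140.3  25.3  60.7  67.5] circ [606.6 141.1  31.4] [604.6 139.5  38.9]
side 30 166 [605.1 136.7  25.7  61.3  70.6] circ [605.3 136.3  31.7] [603.7 134.6  36.7]
crop from 290 109
crop from 171 99
```

View pics/s3.png

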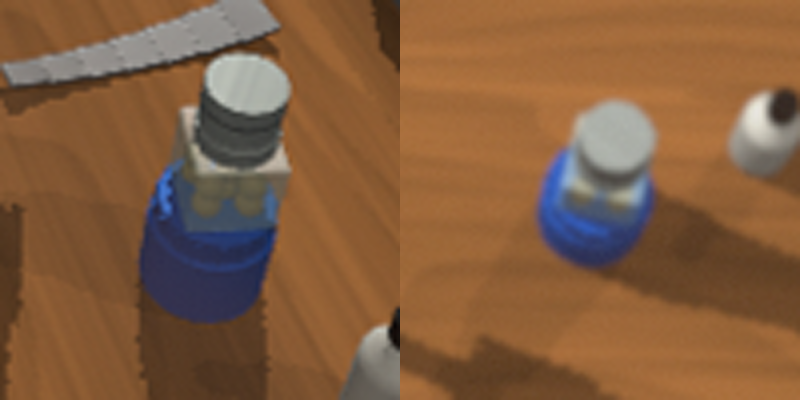

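Brush is centred in its tray: (605.6,138.5) against (604,139). The picture shows the tin on the jar lid, at crop (247,85) side and (617,140) top. Next I move above the tin at about (616.5,-172.7).

Request:
drive_tool:
  series:
    - {"travel":[-1.22,-2.87,0],"twist":[0,0,0],"grip":6}
    - {"travel":[-1.22,-2.87,0],"twist":[0,0,0],"grip":6}
    - {"travel":[-1.22,-2.87,0],"twist":[0,0,0],"grip":6}
    - {"travel":[-1.22,-2.87,0],"twist":[0,0,0],"grip":6}
    - {"travel":[-1.22,-2.87,0],"twist":[0,0,0],"grip":6}
    - {"travel":[-1.22,-2.87,0],"twist":[0,0,0],"grip":6}
    - {"travel":[-1.22,-2.87,0],"twist":[0,0,0],"grip":6}
    - {"travel":[-1.22,-2.87,0],"twist":[0,0,0],"grip":6}
    - {"travel":[-1.22,-2.87,0],"twist":[0,0,0],"grip":6}
    - {"travel":[-1.22,-2.87,0],"twist":[0,0,0],"grip":6}
    - {"travel":[0,0,0],"twist":[0,0,0],"grip":6}
    - {"travel":[0,0,0],"twist":[0,0,0],"grip":6}

```text
time_s: 11.82
ee_pos: [614.8, -171.9, 218.5]
tcp_rot: [[-0.934, 0.358, -0.002], [0.358, 0.934, 0.001], [0.002, 0.0, -1.0]]
ft_force: [-0.1, -0.3, 0.3]
gripper_width: 0.655
gripper_force: 0.0
```

Run:
```python
from h import *
plan(616.5,-172.7,136,69)
```

```text
t 11.825 at [ 614.8 -171.9  218.5] yaw 69.1 travel cm [-0.2  -0.01  8.25] twist 0.1 tilt x,y [-0.0015  0.0009] j6 -1.48 w 60.3 F [-0.1 -0.3  0.3] 0.0
```

Request:
drive_tool:
  series:
    - {"travel":[-0.2,0,2],"twist":[0,0,0],"grip":6}
    - {"travel":[0,0,2],"twist":[0,0,0],"grip":6}
    - {"travel":[0,0,2],"twist":[0,0,0],"grip":6}
    - {"travel":[0,0,1.5],"twist":[0,0,0],"grip":5.5}
    - {"travel":[0,0,0.7],"twist":[0,0,0],"grip":5}
    - {"travel":[0,0,0],"twist":[0,0,0],"grip":4.7}
    - {"travel":[0,0,0],"twist":[0,0,0],"grip":4.4}
    - {"travel":[0,0,0],"twist":[0,0,0],"grip":4.1}
    - {"travel":[0,0,0],"twist":[0,0,0],"grip":3.8}
    - {"travel":[0,0,0],"twist":[0,0,0],"grip":3.4}
    - {"travel":[0,0,0],"twist":[0,0,0],"grip":3.4}
  newtons: 15

```text
time_s: 13.2
ee_pos: [617.6, -173.4, 138.1]
tcp_rot: [[-0.934, 0.357, 0.001], [0.357, 0.934, -0.0], [-0.001, 0.0, -1.0]]
ft_force: [-0.8, 1.0, 5.8]
gripper_width: 0.429
gripper_force: 15.0
```

Run:
```python
from h import *
plan(429.6,241,200,69)
c=cap('side'); cv2.imwrite('pics/s4.png',cv2.resize(c['frame'][150:300,320:470],None,fx=3,fy=3)[:,:,::-1])
```

```text
t 13.2 at [ 617.6 -173.4  138.1] yaw 69.1 travel cm [32.36 31.99 -6.22] twist 0.1 tilt x,y [ 0.0011 -0.0002] j6 -1.48 w 39.4 F [-0.8  1.   5.8] 15.0
```

View pics/s4.png

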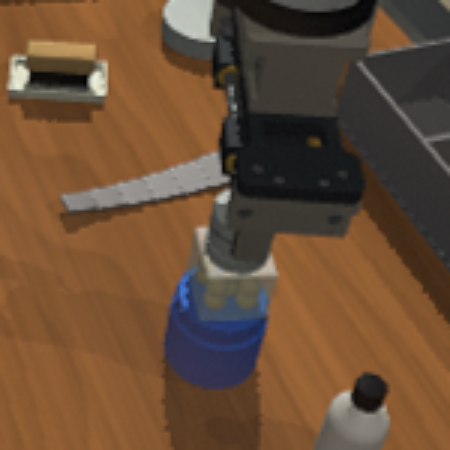

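The fingers hold the tin (crop 238,225), width 39.4 mm, with the stack below undisturbed. Now lift and carry it to the small round tray.

Request:
drive_tool:
  series:
    - {"travel":[0,0,-0.5],"twist":[0,0,0],"grip":3.4}
    - {"travel":[0,0,-1.5],"twist":[0,0,0],"grip":3.4}
    - {"travel":[0,0,-2],"twist":[0,0,0],"grip":3.4}
    - {"travel":[0,0,-2],"twist":[0,0,0],"grip":3.4}
    - {"travel":[1.2,1.2,0],"twist":[0,0,0],"grip":3.4}
    - {"travel":[2.4,2.4,0],"twist":[0,0,0],"grip":3.4}
    - {"travel":[2.8,2.8,0],"twist":[0,0,0],"grip":3.4}
    - {"travel":[2.8,2.8,0],"twist":[0,0,0],"grip":3.4}
    - {"travel":[2.8,2.8,0],"twist":[0,0,0],"grip":3.4}
    - {"travel":[2.8,2.8,0],"twist":[0,0,0],"grip":3.4}
    - {"travel":[2.8,2.8,0],"twist":[0,0,0],"grip":3.4}
    - {"travel":[2.8,2.8,0],"twist":[0,0,0],"grip":3.4}
    - {"travel":[2.8,2.8,0],"twist":[0,0,0],"grip":3.4}
    - {"travel":[2.8,2.8,0],"twist":[0,0,0],"grip":3.4}
    - {"travel":[2.6,2.4,0],"twist":[0,0,0],"grip":3.4}
    - {"travel":[2.4,2.2,0],"twist":[0,0,0],"grip":3.4}
    - {"travel":[1.3,1.3,0],"twist":[0,0,0],"grip":3.4}
    - {"travel":[0,0,0],"twist":[0,0,0],"grip":3.4}
    - {"travel":[0,0,0],"twist":[0,0,0],"grip":3.4}

```text
time_s: 15.62
ee_pos: [429.5, 239.5, 197.2]
tcp_rot: [[-0.934, 0.357, -0.0], [0.357, 0.934, -0.0], [-0.0, -0.0, -1.0]]
ft_force: [0.0, -0.3, -0.9]
gripper_width: 0.43
gripper_force: 15.0
```

Run:
```python
from h import *
plan(429.6,241,30,69)
```

```text
t 15.625 at [429.5 239.5 197.2] yaw 69.1 travel cm [ 0.04  0.16 16.72] twist 0.1 tilt x,y [-0.0001 -0.0005] j6 -0.7 w 39.5 F [ 0.  -0.3 -0.9] 15.0
```

Request:
drive_tool:
  series:
    - {"travel":[0,0.15,1.5],"twist":[0,0,0],"grip":3.4}
    - {"travel":[0,0,3],"twist":[0,0,0],"grip":3.4}
    - {"travel":[0,0,3],"twist":[0,0,0],"grip":3.4}
    - {"travel":[0,0,3],"twist":[0,0,0],"grip":3.4}
    - {"travel":[0,0,3],"twist":[0,0,0],"grip":3.4}
    - {"travel":[0,0,2],"twist":[0,0,0],"grip":3.4}
    - {"travel":[0,0,1],"twist":[0,0,0],"grip":3.4}
    - {"travel":[0,0,0.4],"twist":[0,0,0],"grip":3.4}
    - {"travel":[0,0,0.1],"twist":[0,0,0],"grip":3.4}
    - {"travel":[0,0,0],"twist":[0,0,0],"grip":3.4}

```text
time_s: 16.88
ee_pos: [430.4, 241.6, 27.9]
tcp_rot: [[-0.934, 0.357, 0.001], [0.357, 0.934, 0.001], [-0.001, 0.001, -1.0]]
ft_force: [-0.9, 0.9, -0.8]
gripper_width: 0.432
gripper_force: 15.0
```

Request:
drive_tool:
  series:
    - {"travel":[0,0,0.15],"twist":[0,0,0],"grip":3.4}
    - {"travel":[0,0,0.1],"twist":[0,0,0],"grip":3.4}
    - {"travel":[0,0,0],"twist":[0,0,0],"grip":3.4}

```text
time_s: 17.25
ee_pos: [430.0, 241.5, 24.9]
tcp_rot: [[-0.934, 0.357, 0.0], [0.357, 0.934, 0.0], [-0.0, 0.0, -1.0]]
ft_force: [0.4, -0.3, -0.5]
gripper_width: 0.433
gripper_force: 15.0
```

Request:
drive_tool:
  series:
    - {"travel":[0,0,0.08],"twist":[0,0,0],"grip":3.4}
    - {"travel":[0,0,0],"twist":[0,0,0],"grip":3.4}

```text
time_s: 17.5
ee_pos: [430.0, 241.5, 24.1]
tcp_rot: [[-0.934, 0.357, 0.0], [0.357, 0.934, 0.0], [-0.0, 0.0, -1.0]]
ft_force: [-0.9, 0.2, 0.2]
gripper_width: 0.433
gripper_force: 15.0
```

Request:
drive_tool:
  series:
    - {"travel":[0,0,0.08],"twist":[0,0,0],"grip":3.4}
    - {"travel":[0,0,0],"twist":[0,0,0],"grip":3.4}

```text
time_s: 17.75
ee_pos: [430.0, 241.5, 24.0]
tcp_rot: [[-0.934, 0.357, 0.0], [0.357, 0.934, 0.0], [-0.0, 0.0, -1.0]]
ft_force: [-3.5, -0.7, 11.8]
gripper_width: 0.423
gripper_force: 15.0
```

Contact at 12 N, so I release, retreat and look at tin and jar.

Request:
drive_tool:
  series:
    - {"travel":[0,0,0],"twist":[0,0,0],"grip":4.1}
    - {"travel":[0,0,0],"twist":[0,0,0],"grip":4.6}
    - {"travel":[0,0,0],"twist":[0,0,0],"grip":5.4}
    - {"travel":[0,0,0],"twist":[0,0,0],"grip":5.6}
    - {"travel":[0,0,-0.5],"twist":[0,0,0],"grip":5.6}
    - {"travel":[0,0,-2],"twist":[0,0,0],"grip":6}
    - {"travel":[0,0,-4],"twist":[0,0,0],"grip":7}
    - {"travel":[0,0,-5],"twist":[0,0,0],"grip":7}
    - {"travel":[0,0,-5],"twist":[0,0,0],"grip":7}
    - {"travel":[0,0,-2],"twist":[0,0,0],"grip":7}
    - {"travel":[0,0,0],"twist":[0,0,0],"grip":7}

```text
time_s: 19.12
ee_pos: [430.8, 241.9, 210.0]
tcp_rot: [[-0.934, 0.357, 0.003], [0.357, 0.934, 0.002], [-0.002, 0.003, -1.0]]
ft_force: [0.4, 1.5, -0.5]
gripper_width: 0.762
gripper_force: 0.0
```

```bash
python3 look.py t5 "429.6,241,[(22,40)]"; python3 look.py s5 "612,-173,[(113,123),(102,109),(70,100),(57,67),(10,40)]"
```

```text
top 22 113 [426.2 232.4  17.7  39.3  69.8] circ [429.1 240.2  19.6] [426.  232.4  30.4]
side 22 122 [429.8 240.2  39.1  37.2  46.3] circ [428.9 241.   20.3] [428.6 236.4  28.6]
crop from 217 97
crop from 120 172
top 113 269 [ 617.6 -173.    40.4   39.9    2.3] circ [ 617.8 -172.8   21.2] [ 617.1 -172.9  119.3]
top 102 93 [ 618.3 -173.    46.    47.6   78. ] circ [ 617.3 -172.    30.7] [ 601.3 -163.5  107.2]
top 70 83 [ 602.1 -163.8   52.3   23.9   49.9] circ [ 609.9 -170.3   26.2] [ 595.8 -167.2   85.1]
top 57 126 [ 607.8 -170.4   59.3   44.4   71.9] circ [ 615.6 -173.    30.5] [ 596.3 -165.8   63.1]
top 10 92 [ 596.1 -165.4   62.7   23.9   70.8] circ [ 607.4 -169.3   31.4] [ 588.2 -161.6   25.9]
side 113 301 [ 616.5 -173.4   41.2   40.2   46.8] circ [ 615.8 -173.7   21.5] [ 615.4 -175.2  117.3]
side 102 161 [ 615.7 -174.4   46.3   46.4   75.9] circ [ 616.4 -173.1   31.1] [ 602.4 -189.8  105.7]
side 70 309 [ 603.1 -182.7   31.6   61.7   34.9] circ [ 615.5 -174.1   30.9] [ 603.4 -193.8   85.1]
side 57 185 [ 602.4 -182.1   30.8   60.3   33.4] circ [ 612.7 -175.4   30.2] [ 597.8 -193.4   61.1]
side 10 291 [ 605.1 -188.4   31.2   65.4   58.3] circ [ 613.3 -175.1   32.7] [ 597.3 -199.2   25.3]
crop from 342 198
crop from 307 99
```

View pics/s5.png

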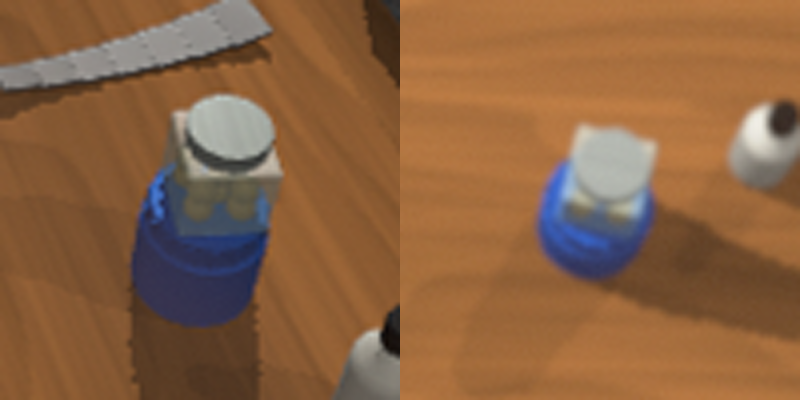

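The tin is centred at about (429,240.7). The picture shows the glass jar alone on the blue cap, crop (230,170) side and (612,175) top. It is at about (617,-173.4) with its sides at 77° and -13°. Moving above it.

Request:
drive_tool:
  series:
    - {"travel":[-2.68,-2.68,0],"twist":[0,0,0],"grip":7}
    - {"travel":[-2.68,-2.68,0],"twist":[0,0,0],"grip":7}
    - {"travel":[-2.68,-2.68,0],"twist":[0,0,0],"grip":7}
    - {"travel":[-2.68,-2.68,0],"twist":[0,0,0],"grip":7}
    - {"travel":[-2.68,-2.68,0],"twist":[0,0,0],"grip":7}
    - {"travel":[-2.68,-2.68,0],"twist":[0,0,0],"grip":7}
    - {"travel":[-2.68,-2.68,0],"twist":[0,0,0],"grip":7}
    - {"travel":[-2.68,-2.68,0],"twist":[0,0,0],"grip":7}
    - {"travel":[-2.68,-2.68,0],"twist":[0,0,0],"grip":7}
    - {"travel":[-2.68,-2.68,0],"twist":[0,0,0],"grip":7}
    - {"travel":[-2.68,-2.68,0],"twist":[0,0,0],"grip":7}
    - {"travel":[-2.68,-2.68,0],"twist":[0,0,0],"grip":7}
    - {"travel":[0,0,0],"twist":[0,0,-8],"grip":7}
    - {"travel":[0,0,0],"twist":[0,0,0],"grip":7}
    - {"travel":[0,0,0],"twist":[0,0,0],"grip":7}

```text
time_s: 21.2
ee_pos: [615.0, -173.4, 207.3]
tcp_rot: [[-0.974, 0.226, -0.002], [0.226, 0.974, 0.0], [0.002, 0.0, -1.0]]
ft_force: [0.6, 0.6, 0.8]
gripper_width: 0.762
gripper_force: 0.0
```

Run:
```python
from h import *
plan(617,-173.5,83,77)
```

```text
t 21.2 at [ 615.  -173.4  207.3] yaw 76.9 travel cm [-0.22  0.04 12.43] twist -0.1 tilt x,y [-0.0015  0.0005] j6 -1.62 w 70.1 F [0.6 0.6 0.8] 0.0
```

Request:
drive_tool:
  series:
    - {"travel":[-0.2,0,2],"twist":[0,0,0],"grip":7}
    - {"travel":[0,0,3],"twist":[0,0,0],"grip":7}
    - {"travel":[0,0,3],"twist":[0,0,0],"grip":7}
    - {"travel":[0,0,2.5],"twist":[0,0,0],"grip":7}
    - {"travel":[0,0,1.5],"twist":[0,0,0],"grip":6.5}
    - {"travel":[0,0,0.5],"twist":[0,0,0],"grip":6}
    - {"travel":[0,0,0],"twist":[0,0,0],"grip":5.6}
  newtons: 25

```text
time_s: 22.08
ee_pos: [617.6, -174.3, 83.4]
tcp_rot: [[-0.975, 0.224, 0.0], [0.224, 0.975, -0.0], [-0.0, -0.0, -1.0]]
ft_force: [0.2, 0.2, -0.2]
gripper_width: 0.613
gripper_force: 0.0
```

Request:
drive_tool:
  series:
    - {"travel":[0,0,0],"twist":[0,0,0],"grip":5.2}
    - {"travel":[0,0,0],"twist":[0,0,0],"grip":4.9}
    - {"travel":[0,0,0],"twist":[0,0,0],"grip":4.7}
    - {"travel":[0,0,0],"twist":[0,0,0],"grip":4.5}
    - {"travel":[0,0,0],"twist":[0,0,0],"grip":4.2}
    - {"travel":[0,0,0],"twist":[0,0,0],"grip":4}
    - {"travel":[0,0,0],"twist":[0,0,0],"grip":4}

```text
time_s: 22.95
ee_pos: [617.9, -174.2, 83.9]
tcp_rot: [[-0.975, 0.224, 0.001], [0.224, 0.975, -0.0], [-0.001, 0.0, -1.0]]
ft_force: [0.5, 2.5, 4.7]
gripper_width: 0.503
gripper_force: 25.0
```

```bash
python3 - <<'E'
from h import *
plan(425,-265.6,160,51)
E
python3 look.py s6 "612,-173,[(102,109),(10,40)]"
```

```text
t 22.95 at [ 617.9 -174.2   83.9] yaw 77.1 travel cm [ 16.75 -13.22  -7.63] twist 26.1 tilt x,y [ 0.001 -0.   ] j6 -1.62 w 46.3 F [0.5 2.5 4.7] 25.0
side 102 94 [ 602.7 -164.6   60.    16.2   77.3] circ [ 605.3 -164.9   30.3] [ 596.8 -182.5  106.1]
side 10 287 [ 605.2 -188.8   30.6   65.4   59.4] circ [ 613.  -175.6   32.7] [ 596.7 -199.3   25.2]
crop from 342 198
crop from 307 99
```

View pics/s6.png

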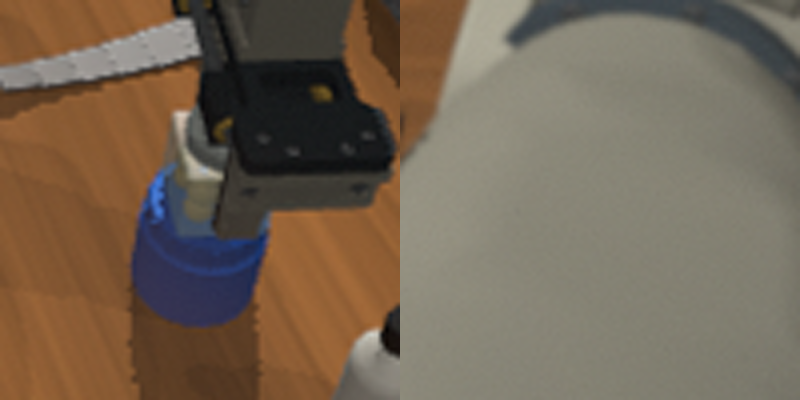

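The fingers hold the jar's flat sides squarely, width 46.3 mm. Carry it to the white square tray.

Request:
drive_tool:
  series:
    - {"travel":[0,0,-0.5],"twist":[0,0,0],"grip":4}
    - {"travel":[0,0,-1.5],"twist":[0,0,0],"grip":4}
    - {"travel":[0,0,-2.5],"twist":[0,0,0],"grip":4}
    - {"travel":[0,0,-2.5],"twist":[0,0,0],"grip":4}
    - {"travel":[0.8,-0.6,-1],"twist":[0,0,0],"grip":4}
    - {"travel":[1.6,-1.3,0],"twist":[0,0,0],"grip":4}
    - {"travel":[2.5,-2,0],"twist":[0,0,0],"grip":4}
    - {"travel":[2.5,-2,0],"twist":[0,0,0],"grip":4}
    - {"travel":[2.5,-2,0],"twist":[0,0,0],"grip":4}
    - {"travel":[2.5,-2,0],"twist":[0,0,0],"grip":4}
    - {"travel":[2,-1.6,0],"twist":[0,0,0],"grip":4}
    - {"travel":[1.5,-1.1,0],"twist":[0,0,0],"grip":4}
    - {"travel":[0.8,-0.6,0],"twist":[0,0,0],"grip":4}
    - {"travel":[0,0,0],"twist":[0,0,4],"grip":4}
    - {"travel":[0,0,0],"twist":[0,0,6],"grip":4}
    - {"travel":[0,0,0],"twist":[0,0,6],"grip":4}
    - {"travel":[0,0,0],"twist":[0,0,6],"grip":4}
    - {"travel":[0,0,0],"twist":[0,0,4],"grip":4}
    - {"travel":[0,0,0],"twist":[0,0,0],"grip":4}
    - {"travel":[0,0,0],"twist":[0,0,0],"grip":4}

```text
time_s: 25.55
ee_pos: [425.1, -265.5, 163.2]
tcp_rot: [[-0.779, 0.627, -0.0], [0.627, 0.779, 0.0], [0.0, 0.0, -1.0]]
ft_force: [-1.1, 0.4, -2.2]
gripper_width: 0.496
gripper_force: 25.0
```

Run:
```python
from h import *
plan(425,-265.6,26,51)
```

```text
t 25.55 at [ 425.1 -265.5  163.2] yaw 51.2 travel cm [ 0.   -0.02 13.72] twist 0.2 tilt x,y [-0.      0.0001] j6 -1.45 w 45.7 F [-1.1  0.4 -2.2] 25.0
```

Request:
drive_tool:
  series:
    - {"travel":[0,0,1.5],"twist":[0,0,0],"grip":4}
    - {"travel":[0,0,3],"twist":[0,0,0],"grip":4}
    - {"travel":[0,0,3],"twist":[0,0,0],"grip":4}
    - {"travel":[0,0,2.5],"twist":[0,0,0],"grip":4}
    - {"travel":[0,0,1.7],"twist":[0,0,0],"grip":4}
    - {"travel":[0,0,1],"twist":[0,0,0],"grip":4}
    - {"travel":[0,0,0.5],"twist":[0,0,0],"grip":4}
    - {"travel":[0,0,0.15],"twist":[0,0,0],"grip":4}
    - {"travel":[0,0,0],"twist":[0,0,0],"grip":4}
    - {"travel":[0,0,0],"twist":[0,0,0],"grip":4}

```text
time_s: 26.8
ee_pos: [425.5, -265.8, 30.3]
tcp_rot: [[-0.778, 0.628, 0.001], [0.628, 0.778, -0.001], [-0.001, 0.0, -1.0]]
ft_force: [0.3, -1.4, -1.7]
gripper_width: 0.502
gripper_force: 25.0
```

Request:
drive_tool:
  series:
    - {"travel":[0,0,0.1],"twist":[0,0,0],"grip":4}
    - {"travel":[0,0,0.1],"twist":[0,0,0],"grip":4}
    - {"travel":[0,0,0],"twist":[0,0,0],"grip":4}

```text
time_s: 27.18
ee_pos: [425.0, -265.5, 27.7]
tcp_rot: [[-0.778, 0.628, -0.0], [0.628, 0.778, 0.0], [0.0, -0.0, -1.0]]
ft_force: [0.2, 0.6, -1.6]
gripper_width: 0.496
gripper_force: 25.0
```

Request:
drive_tool:
  series:
    - {"travel":[0,0,0.08],"twist":[0,0,0],"grip":4}
    - {"travel":[0,0,0.04],"twist":[0,0,0],"grip":4}
    - {"travel":[0,0,0],"twist":[0,0,0],"grip":4}

```text
time_s: 27.55
ee_pos: [425.1, -265.6, 26.5]
tcp_rot: [[-0.778, 0.628, -0.0], [0.628, 0.778, 0.0], [0.0, -0.0, -1.0]]
ft_force: [-0.2, 0.5, -1.8]
gripper_width: 0.5
gripper_force: 25.0
```

Request:
drive_tool:
  series:
    - {"travel":[0,0,0.05],"twist":[0,0,0],"grip":4}
    - {"travel":[0,0,0],"twist":[0,0,0],"grip":4}

```text
time_s: 27.8
ee_pos: [425.1, -265.6, 26.1]
tcp_rot: [[-0.778, 0.628, -0.0], [0.628, 0.778, 0.0], [0.0, -0.0, -1.0]]
ft_force: [1.1, -0.0, -2.5]
gripper_width: 0.497
gripper_force: 25.0
```

Request:
drive_tool:
  series:
    - {"travel":[0,0,0.05],"twist":[0,0,0],"grip":4}
    - {"travel":[0,0,0],"twist":[0,0,0],"grip":4}

```text
time_s: 28.05
ee_pos: [425.2, -265.6, 25.8]
tcp_rot: [[-0.778, 0.628, 0.0], [0.628, 0.778, -0.0], [-0.0, -0.0, -1.0]]
ft_force: [-1.4, 0.5, 3.1]
gripper_width: 0.498
gripper_force: 25.0
```

Touching (+3 N against -2 N hanging). Release and retreat.

Request:
drive_tool:
  series:
    - {"travel":[0,0,0],"twist":[0,0,0],"grip":4.7}
    - {"travel":[0,0,0],"twist":[0,0,0],"grip":5.2}
    - {"travel":[0,0,0],"twist":[0,0,0],"grip":6}
    - {"travel":[0,0,0],"twist":[0,0,0],"grip":6.2}
    - {"travel":[0,0,-0.5],"twist":[0,0,0],"grip":6.2}
    - {"travel":[0,0,-2],"twist":[0,0,0],"grip":6.4}
    - {"travel":[0,0,-4],"twist":[0,0,0],"grip":7}
    - {"travel":[0,0,-5],"twist":[0,0,0],"grip":9.1}
    - {"travel":[0,0,-4],"twist":[0,0,0],"grip":9.1}
    - {"travel":[0,0,0],"twist":[0,0,0],"grip":9.1}
    - {"travel":[0,0,0],"twist":[0,0,0],"grip":9.1}

```text
time_s: 29.42
ee_pos: [424.8, -265.3, 180.3]
tcp_rot: [[-0.778, 0.628, -0.0], [0.628, 0.778, 0.0], [0.0, -0.0, -1.0]]
ft_force: [0.5, 0.1, 0.6]
gripper_width: 0.991
gripper_force: 0.0
```

```bash
python3 look.py g7 "425,-265.6,[(53,68),(42,51)]"; python3 look.py s7 "613,-173,[(57,70),(10,40)]"
python3 - <<'E'
from h import *
plan(613,-173.5,140,69)
for n in('top','side'):
    A=cloud(load(n)); q=A[(abs(A[...,0]-640)<60)&(abs(A[...,1]+275)<55)&(A[...,2]>12)]; 
    p=np.ascontiguousarray(q[:,:2],dtype=np.float32); print('bottle',len(p),cv2.minEnclosingCircle(p),q[:,2].max(),np.median(q,0))
E
```

```text
top 42 13 [ 430.8 -239.6    4.1   23.9   60. ] circ [ 429.9 -241.2   12. ] [ 428.1 -237.1   47.8]
side 53 443 [ 424.  -264.9   40.6   39.6   23. ] circ [ 423.7 -264.    21.3] [ 423.9 -266.3   59.3]
side 42 221 [ 423.8 -264.8   46.    45.6   51.8] circ [ 424.4 -265.6   30.4] [ 420.8 -277.8   47.6]
crop from 265 261
crop from 347 181
top 57 519 [ 617.  -173.    59.2   62.    57.6] circ [ 616.4 -173.5   31.7] [ 615.4 -172.5   63.3]
top 10 88 [ 596.9 -165.6   63.1   24.8   70.5] circ [ 608.6 -169.8   31.6] [ 587.8 -162.4   26. ]
side 57 577 [ 614.4 -174.1   59.    59.4   22.8] circ [ 613.7 -174.5   30.9] [ 613.1 -175.8   61.3]
side 10 295 [ 604.9 -188.9   31.5   65.4   58.8] circ [ 613.  -175.5   32.7] [ 596.8 -199.    25.5]
crop from 343 198
crop from 307 99
t 29.625 at [ 424.4 -265.2  179.4] yaw 51.1 travel cm [-8.92 18.98  3.91] twist -17.9 tilt x,y [-0.0019  0.0012] j6 -1.45 w 91.1 F [-0.2 -0.3  0.6] 0.0
bottle 280 ((659.9759521484375, -274.7247314453125), 18.978118896484375) 90.42392227464711 [ 653.13523986 -270.81567755   58.74323111]
bottle 601 ((659.908203125, -278.2091064453125), 18.7542781829834) 87.56275703409699 [ 652.95776729 -284.63058977   53.62220494]
```

View pics/g7.png

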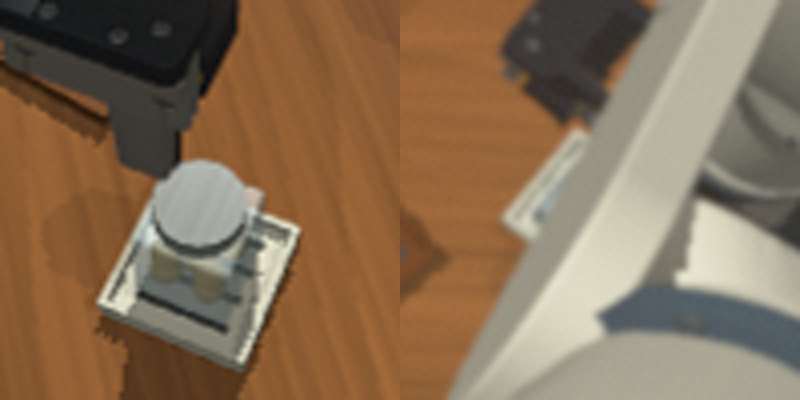

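The glass jar stands flat and square in the tray (crop 205,250), centred at about (424,-265). The blue jar is at about (615.8,-173.7), and the bottle is well clear at (660,-276). Moving above the blue jar.

Request:
drive_tool:
  series:
    - {"travel":[-1.14,2.39,0],"twist":[0,0,0],"grip":9.1}
    - {"travel":[-1.14,2.39,0],"twist":[0,0,0],"grip":9.1}
    - {"travel":[-1.14,2.39,0],"twist":[0,0,0],"grip":9.1}
    - {"travel":[-1.14,2.39,0],"twist":[0,0,0],"grip":9.1}
    - {"travel":[-1.14,2.39,0],"twist":[0,0,0],"grip":9.1}
    - {"travel":[-1.14,2.39,0],"twist":[0,0,0],"grip":9.1}
    - {"travel":[-1.14,2.39,0],"twist":[0,0,0],"grip":9.1}
    - {"travel":[-1.14,2.39,0],"twist":[0,0,0],"grip":9.1}
    - {"travel":[0,0,4],"twist":[0,0,0],"grip":9.1}
    - {"travel":[0,0,4],"twist":[0,0,0],"grip":9.1}
    - {"travel":[0,0,0],"twist":[0,0,0],"grip":9.1}
    - {"travel":[0,0,0],"twist":[0,0,0],"grip":9.1}

```text
time_s: 31.12
ee_pos: [616.9, -174.2, 101.5]
tcp_rot: [[-0.778, 0.628, 0.001], [0.628, 0.778, -0.0], [-0.001, 0.0, -1.0]]
ft_force: [0.0, 0.1, -0.2]
gripper_width: 0.987
gripper_force: 0.0
```

Run:
```python
from h import *
plan(615.8,-173.7,22,51)
```

```text
t 31.125 at [ 616.9 -174.2  101.5] yaw 51.1 travel cm [ 0.13 -0.03  7.95] twist 0.1 tilt x,y [ 0.0007 -0.0002] j6 -1.17 w 90.8 F [ 0.   0.1 -0.2] 0.0
```

Request:
drive_tool:
  series:
    - {"travel":[0.1,0,1.5],"twist":[0,0,0],"grip":9.1}
    - {"travel":[0,0,1.5],"twist":[0,0,0],"grip":9.1}
    - {"travel":[0,0,1.5],"twist":[0,0,0],"grip":9.1}
    - {"travel":[0,0,1.5],"twist":[0,0,0],"grip":9.1}
    - {"travel":[0,0,1.3],"twist":[0,0,0],"grip":9.1}
    - {"travel":[0,0,0.6],"twist":[0,0,0],"grip":8.5}
    - {"travel":[0,0,0],"twist":[0,0,0],"grip":7.8}
    - {"travel":[0,0,0],"twist":[0,0,0],"grip":7.3}
    - {"travel":[0,0,0],"twist":[0,0,0],"grip":7}
    - {"travel":[0,0,0],"twist":[0,0,0],"grip":6.7}
    - {"travel":[0,0,0],"twist":[0,0,0],"grip":6.3}
    - {"travel":[0,0,0],"twist":[0,0,0],"grip":6}
    - {"travel":[0,0,0],"twist":[0,0,0],"grip":6}

```text
time_s: 32.75
ee_pos: [615.5, -173.8, 22.0]
tcp_rot: [[-0.778, 0.628, 0.0], [0.628, 0.778, -0.0], [-0.0, -0.0, -1.0]]
ft_force: [-1.6, -2.2, 6.0]
gripper_width: 0.713
gripper_force: 25.0
```

Run:
```python
from h import *
plan(439.2,27.8,82,51)
c=cap('side'); cv2.imwrite('pics/s8.png',cv2.resize(c['frame'][170:320,310:470],None,fx=3,fy=3)[:,:,::-1])
```

```text
t 32.75 at [ 615.5 -173.8   22. ] yaw 51.1 travel cm [26.38  4.6  -6.01] twist 0.1 tilt x,y [ 0.0003 -0.0004] j6 -1.17 w 65.6 F [-1.6 -2.2  6. ] 25.0
```

View pics/s8.png

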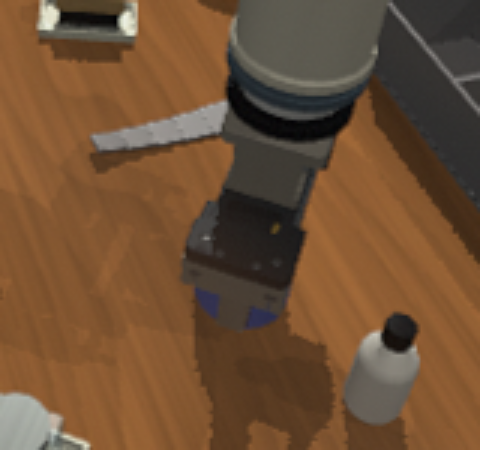

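The fingers hold the blue jar, with bottle and shoehorn untouched. Lift and carry it to the large round tray.

Request:
drive_tool:
  series:
    - {"travel":[0,0,-0.5],"twist":[0,0,0],"grip":6}
    - {"travel":[0,0,-1.5],"twist":[0,0,0],"grip":6}
    - {"travel":[0,0,-2.5],"twist":[0,0,0],"grip":6}
    - {"travel":[0,0,-1.5],"twist":[0,0,0],"grip":6}
    - {"travel":[1,0.2,0],"twist":[0,0,0],"grip":6}
    - {"travel":[2,0.4,0],"twist":[0,0,0],"grip":6}
    - {"travel":[2.5,0.4,0],"twist":[0,0,0],"grip":6}
    - {"travel":[2.5,0.4,0],"twist":[0,0,0],"grip":6}
    - {"travel":[2.5,0.4,0],"twist":[0,0,0],"grip":6}
    - {"travel":[2.5,0.4,0],"twist":[0,0,0],"grip":6}
    - {"travel":[2.5,0.5,0],"twist":[0,0,0],"grip":6}
    - {"travel":[2.5,0.5,0],"twist":[0,0,0],"grip":6}
    - {"travel":[2.5,0.4,0],"twist":[0,0,0],"grip":6}
    - {"travel":[2.5,0.4,0],"twist":[0,0,0],"grip":6}
    - {"travel":[2.2,0.4,0],"twist":[0,0,0],"grip":6}
    - {"travel":[1.2,0.2,0],"twist":[0,0,0],"grip":6}
    - {"travel":[0,0,0],"twist":[0,0,0],"grip":6}
    - {"travel":[0,0,0],"twist":[0,0,0],"grip":6}

```text
time_s: 35.05
ee_pos: [439.6, 28.0, 81.7]
tcp_rot: [[-0.778, 0.628, 0.001], [0.628, 0.778, -0.0], [-0.001, 0.0, -1.0]]
ft_force: [-0.2, -0.3, -1.9]
gripper_width: 0.714
gripper_force: 25.0
```

Run:
```python
from h import *
plan(439.2,27.8,26,51)
```

```text
t 35.05 at [439.6  28.   81.7] yaw 51.1 travel cm [ 0.02 -0.04  5.57] twist 0.1 tilt x,y [ 0.0007 -0.0001] j6 -0.83 w 65.7 F [-0.2 -0.3 -1.9] 25.0
```

Request:
drive_tool:
  series:
    - {"travel":[0,0,1],"twist":[0,0,0],"grip":6}
    - {"travel":[0,0,1.5],"twist":[0,0,0],"grip":6}
    - {"travel":[0,0,1.5],"twist":[0,0,0],"grip":6}
    - {"travel":[0,0,0.8],"twist":[0,0,0],"grip":6}
    - {"travel":[0,0,0.4],"twist":[0,0,0],"grip":6}
    - {"travel":[0,0,0.2],"twist":[0,0,0],"grip":6}
    - {"travel":[0,0,0.05],"twist":[0,0,0],"grip":6}
    - {"travel":[0,0,0],"twist":[0,0,0],"grip":6}

```text
time_s: 36.05
ee_pos: [439.2, 28.2, 27.4]
tcp_rot: [[-0.778, 0.628, 0.001], [0.628, 0.778, 0.0], [-0.0, 0.0, -1.0]]
ft_force: [0.3, -0.2, -2.2]
gripper_width: 0.712
gripper_force: 25.0
```

Request:
drive_tool:
  series:
    - {"travel":[0,0,0.05],"twist":[0,0,0],"grip":6}
    - {"travel":[0,0,0],"twist":[0,0,0],"grip":6}

```text
time_s: 36.3
ee_pos: [439.1, 28.2, 26.7]
tcp_rot: [[-0.778, 0.628, 0.0], [0.628, 0.778, 0.0], [-0.0, 0.0, -1.0]]
ft_force: [0.6, 0.2, -1.2]
gripper_width: 0.716
gripper_force: 25.0
```

Request:
drive_tool:
  series:
    - {"travel":[0,0,0.05],"twist":[0,0,0],"grip":6}
    - {"travel":[0,0,0.03],"twist":[0,0,0],"grip":6}
    - {"travel":[0,0,0],"twist":[0,0,0],"grip":6}

```text
time_s: 36.67
ee_pos: [439.0, 28.2, 26.0]
tcp_rot: [[-0.778, 0.628, 0.0], [0.628, 0.778, -0.0], [-0.0, 0.0, -1.0]]
ft_force: [-0.8, 1.3, 3.0]
gripper_width: 0.714
gripper_force: 25.0
```

Touching. Release and retreat straight up.

Request:
drive_tool:
  series:
    - {"travel":[0,0,0],"twist":[0,0,0],"grip":6.7}
    - {"travel":[0,0,0],"twist":[0,0,0],"grip":7.2}
    - {"travel":[0,0,0],"twist":[0,0,0],"grip":8}
    - {"travel":[0,0,0],"twist":[0,0,0],"grip":8.6}
    - {"travel":[0,0,-0.5],"twist":[0,0,0],"grip":8.8}
    - {"travel":[0,0,-2],"twist":[0,0,0],"grip":8.8}
    - {"travel":[0,0,-4],"twist":[0,0,0],"grip":8.8}
    - {"travel":[0,0,-5],"twist":[0,0,0],"grip":8.8}
    - {"travel":[0,0,-5],"twist":[0,0,0],"grip":8.8}
    - {"travel":[0,0,-2],"twist":[0,0,0],"grip":8.8}
    - {"travel":[0,0,0],"twist":[0,0,0],"grip":8.8}
    - {"travel":[0,0,0],"twist":[0,0,0],"grip":8.8}
    - {"travel":[0,0,0],"twist":[0,0,0],"grip":8.8}

```text
time_s: 38.3
ee_pos: [438.1, 28.1, 209.5]
tcp_rot: [[-0.778, 0.628, -0.002], [0.628, 0.778, -0.0], [0.002, -0.002, -1.0]]
ft_force: [0.4, -0.2, -0.0]
gripper_width: 0.958
gripper_force: 0.0
```

```bash
python3 look.py l9 "439.2,27.8,[(57,70)]"; python3 look.py x9 "424.5,-265,[(53,68),(42,51)]"; python3 look.py y9 "429.6,241,[(22,40)]";python3 look.py z9 "604,139,[(30,45)]"
python3 - <<'E'
from h import *
c=load('side'); cv2.imwrite('pics/final.png',c['frame'][:,:,::-1])
E
```

```text
top 57 39 [428.   51.3  25.9  11.   24.6] circ [427.   53.5  13.1] [427.1  51.   66.8]
side 57 422 [438.3  26.9  58.2  59.2  76.1] circ [438.5  28.7  31.6] [437.6  23.7  65. ]
crop from 237 148
crop from 216 171
top 53 264 [ 425.  -263.1   39.8   40.3   41.5] circ [ 423.7 -261.3   25.1] [ 425.  -262.3   61. ]
top 42 111 [ 425.6 -263.2   44.7   46.1   51.3] circ [ 425.5 -262.4   30.7] [ 421.2 -255.8   48.7]
side 53 441 [ 423.9 -264.6   40.2   40.5   14.3] circ [ 423.4 -264.1   21.4] [ 423.5 -265.7   59.3]
side 42 226 [ 423.9 -264.9   46.1   45.8   52. ] circ [ 424.2 -263.6   31.1] [ 420.7 -277.9   47.6]
crop from 265 261
crop from 347 181
side 22 47 [418.1 238.8  16.9  39.    5.9] circ [426.5 239.7  19.5] [418.8 236.9  28.9]
crop from 217 97
crop from 120 172
side 30 167 [605.  136.9  24.8  61.6  68.4] circ [605.  136.8  31.3] [604.2 134.5  36.7]
crop from 290 109
crop from 171 99
```

View pics/final.png

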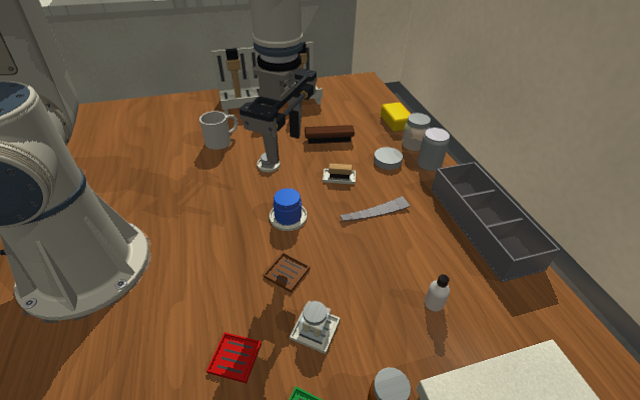

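All four things sit flat in their trays: blue jar (287,207), glass jar (315,325), tin (268,163, behind the finger) and brush (340,172). The shoehorn and bottle are where they were, and the gripper is clear. Handing in.

```bash
python3 -c "
from plant import arm
print(arm.hand_in())"
```

```text
the job is handed in; nothing more can be done
None
```

The stack is taken apart and the job handed in after about 39 s: brush, polish tin, glass jar and blue jar each stand flat within about 3 mm of the middle of their own white tray, and the shoehorn and bottle were not touched; the hand-in gave no verdict.

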